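Open the leaf drill jig and eject the drilled strip

TASK

The steel strip in the drill jig is done: get it out without touching it. Push the jig's latch aside, a full quarter turn, flip the hinged leaf over by pushing its red knob until the leaf falls back past upright and stays open by itself, then push the ejector knob fully in so that the strip stands out of the jig's mouth. Do not touch or lift the strip with the fingers, and leave the other things on the table where they are.

Things in the scene. Friction and masses are not known exactly. Their poses are not given: they have to be found in the camera images.
- jig: fixed drill jig, dark steel base on feet, top 30 mm above the table. Origin on the table; the base covers x -77 to +81, y -65 to +82 mm about it. Its -x side (latch) is turned roughly to the robot, ejector knob on +y, the nest's open mouth on -y. The nest runs along y at x = 0, 39 mm wide, floor at z 30 mm, rails 5 mm high. Two stops for the open leaf at x 72, y +-30 mm, z up to 60 mm
- latch (a joint): swing latch on an upright pivot. 0 = tail points to the jig's -x, hook over the leaf's tongue (leaf locked; starts at 0 to 0.25). Grows counter-clockwise seen from above, the tail swinging towards the jig's -y; 1.57 = quarter turn, its stop. The leaf is free from about 1.0. It stays where it is left; about 1 N at the pin turns it
- latch_pin (a point): centre of the black head of the upright pin at the end of the latch's tail, 35 mm from the pivot: head 14 mm in diameter, from 71 to 86 mm above the table (this point at 77 mm); a thinner neck below; the flat latch bar's top is 58 mm above the table
- latch_pivot (a point): pivot axis of the latch (fixed in the jig at x -60, y 0 mm)
- leaf (a joint): hinged grey metal leaf, 72 x 129 x 10 mm, 0.36 kg, with a drill bushing. 0 = shut, flat over the strip (top 47.5 mm above the table), its lip closing the nest's mouth; grows as the front edge rises and turns over away from the latch; 1.57 = upright; 1.95 = its stop, leaning back. Almost no friction: left below about 1.4 it falls shut, beyond that it falls open against the stops and stays
- leaf_knob (a point): centre of the red ball, 25 mm in diameter, on a 9 mm thick upright stem on the leaf. Leaf shut: 122 mm above the table, 30 mm in front (jig's -x) of the hinge axis and 80 mm above it. It moves with the leaf in an arc about that axis; fully open it lies 85 mm behind the axis, level with it. About 2 N towards the jig's +x opens the leaf
- leaf_hinge (a point): point on the leaf's hinge axis, below the red ball's path, 42.5 mm above the table; the axis runs along the jig's y
- ejector (a joint): ejector slide, m: 0 = out as at the start, grows as the knob is pushed towards the jig's -y; 0.045 = fully in (its stop). No spring; pushing takes 2 to 4 N. With the leaf shut the strip is blocked by the leaf's lip
- ejector_knob (a point): middle of the outer end face of the black mushroom knob, 26 mm diameter, 33.5 mm above the table, facing the jig's +y; the space in front of it is free. It is on a 6 mm rod along y at the jig's x = 0
- work_strip: the drilled steel strip in the nest, 118 x 36 x 6 mm, loose, 0.2 kg. Origin: centre of its underside; its x axis is its length and runs along the jig's y (30 mm above the table; at the start 5.5 mm to the -y side of the jig's origin)
- done_stack: bystander: stack of finished strips, 120 x 47 x 24 mm, right of the jig's mouth
- tape_measure: bystander: yellow tape measure standing upright, 36 x 68 x 62 mm
- white_carton: bystander: open white carton, 110 x 108 x 100 mm, behind the jig
- strip_11: bystander: loose steel strip on the table, 118 x 36 x 6 mm, far right
- strip_12: bystander: loose steel strip like it, beside it
- strip_13: bystander: loose steel strip like it, beside it
- flat_file: bystander: flat file with wooden handle, 310 x 27 x 28 mm, on the left
- raw_stack: bystander: stack of raw strips, 123 x 38 x 24 mm, behind the jig on the left

How it is judged:
On the way, in this order (a step that is already met when the one before it is completed fails the run):
1. the latch is swung clear of the leaf (value of joint latch above 1.2 rad), for 0.1 s.
2. the leaf has gone past upright and lies open against its stops (value of joint leaf above 1.8 rad), for 0.2 s.
3. the ejector is pushed in and the strip stands out of the mouth (value of joint ejector above 0.041 m and y of work_strip in the frame of jig below -0.042 m), for 0.1 s.
At the end, for the whole second after the job is handed in: The latch stands at 1.2 rad or more, the leaf lies open at more than 1.8 rad by itself, the ejector is in by more than 41 mm, and the strip lies still and flat in the nest, standing out of the mouth (its centre 42 to 65 mm to the -y side of the jig's origin) (all of step 3 and value of joint latch above 1.2 rad and value of joint leaf above 1.8 rad and y of work_strip in the frame of jig above -0.065 m and angle between work_strip's own z axis and vertical below 0.1 rad and height (world z) of work_strip between 0.027 and 0.034 m and linear speed of work_strip below 0.01 m/s); the robot touches nothing.
It fails at once if the fingers or the arm touched the strip (contact force between any of the fingers, the arm and work_strip above 0.5 N).
It fails at once if the strip was lifted out of the nest (height (world z) of work_strip above 0.045 m).
It fails at once if another thing on the table was moved (distance of any of done_stack, tape_measure, white_carton, raw_stack, strip_11, strip_12, strip_13, flat_file from where it was at the start of the episode above 0.015 m).
It also fails if it takes over 58 s, if anything falls off the work surface, if the arm or the gripper's body presses on something with over 40 N, if the wrist force passes 120 N, or if a joint passes its speed limit or range.

ROBOT

A 6-joint arm with a two-finger parallel gripper is mounted at the origin on a cart in front of the work surface, level with it; the furniture and walls round the work are solid. World frame = base frame: x ahead of the robot, y to its left, z up, the work surface at z = 0. Lengths are in m, angles in rad, forces in N, time in s.
With the tool pointing down it reaches from about 0.425 to 0.95 m from the base axis. Payload 3.5 kg.
Tool frame: the origin (TCP) lies midway between the tips of the shut fingers; the grasp point (between the pads) lies ctrl.hold_point_z behind it (ctrl.hold_point_z is the distance from the TCP to the grasp point, in m); z points along the fingers, x is the direction in which the jaws open and shut, and the axes are right-handed (so a half turn about z gives the same grasp; the last joint's range is limited). The gripper opens to 85 mm and grips with 20 to 120 N. Pads are 22 mm wide; open, the fingers measure 114 mm over their backs; the gripper's body (76 mm by 85 mm) begins 54 mm behind the grasp point. The pads swing forward as they close: fully open they stand 13 mm farther back than shut.
Start: joints at [1.155, 0.286, 1.577, -0, 1.279, -0.15], TCP at [0.177, 0.651, 0.231] pointing down, gripper open.
Joint ranges: [-2.77, 2.77], [-0.9, 2.22], [0.21, 2.48], [-1.53, 4.67], [0.24, 2.81], [-2.84, 2.84]. Speed limits (rad/s): [2.79, 2.79, 3.14, 3.14, 3.14, 3.14].

INTERFACE

Orientations are given as a unit quaternion [x, y, z, w].
In Python, from plant import ctrl gives the robot as it stands.
- The arm moves only by the tool step_arm, never from a script. Its arguments are lists of equal length, an entry for each row: "gripper": the gripper's target within -1 to 1 (shut at 1, half-way at 0, fully open at -1); "linear": the shift along the tool's x, y, z in m, a list of three; "delta_rot": the turn, a rotation vector about the tool's x, y, z in degrees, a list of three. A call has 1 to 20 rows; each row is the pose to reach, as a shift and turn from the pose commanded when the call began, along the tool's axes at that moment; what a row does not reach only later rows make up. A row lasts 1/8 s, in which the tool goes at most 62.5 mm and 10.7 degrees, less where a joint would pass 70% of its speed; a pose out of reach is approached as far as the arm can. A call with a gripper value outside its range is refused whole. The fingers move at their own pace and stop on an object; "grip_force" is the grip in N (left out, the last holds). Time passes only in rows, so rows that repeat a pose let the fingers close. It gives the time, the measured TCP pose, the force and the opening at its end, in the units of the state.
- ctrl.get_state(): the state, without advancing time (a new reading comes with each control period).
- ctrl.read_camera(name): name is "scene" or "top" or "wrist"; returns a dict with "frame" (384x512x3 uint8, red, green, blue), "fx", "fy", "cx", "cy" (pixels), "view" (4x4, takes a point from world to camera coordinates). Camera axes: x right, y down, z forward; pixel columns grow to the right and rows downward; lengths in m; the calibration is good to about 2 mm. A picture is of the moment at which its call begins. There is no depth.
- ctrl.sign_off(): hands the job in, once; it reports no verdict.
The state is a dict: "time": time; "qpos": joint angles; "dq": joint speeds; "joint_efforts": joint torques, N m; "eef_pos": TCP position; "tcp_rot": TCP orientation; "contact_force": force on the tool from outside, world axes, zero at the start; "wrist_torque": the same for the moment, N m; "opening": opening from 0.0 (shut) to 1.0 (fully open).
Only numpy, scipy, OpenCV 4.12 (cv2) and the standard library are available. Lean on these libraries where they do the work, as an engineer would, in place of code of your own. Each camera call takes 0.05 s, during which the arm holds its last target. There are 200 camera calls.

## Working session

There is one attempt and no reset: what is moved stays moved. The work goes in short steps, Python scripts to look and compute and a tool call to move; the robot and the scene stay as the last step left them, time stands still between calls to the robot, and variables do not carry over. Pictures are saved under pics/ and viewed, on a budget of 10 in all, crops included, one or two more only if the job needs it, and the job is handed in when it is done.

Besides the shell and the picture viewer there is one more tool, called after ">>>" as a command line: name --argument value ..., lists and objects as JSON in quotes. step_arm: Moves the arm, as the interface text tells. Its arguments: {"type":"object","properties":{"gripper":{"type":"array"},"linear":{"type":"array"},"delta_rot":{"type":"array"},"grip_force":{"type":"number"}},"required":["gripper","linear","delta_rot"]}

```bash
mkdir -p pics
cat > h.py <<'E'
import numpy as np, cv2
from plant import ctrl
from scipy.spatial.transform import Rotation as R
def cam(n,save=None):
    d=ctrl.read_camera(n)
    if save: cv2.imwrite('pics/'+save+'.png',cv2.cvtColor(d['frame'],cv2.COLOR_RGB2BGR))
    return d
def ray(d,u,v):
    V=np.array(d['view']);r=V[:3,:3].T@np.array([(u-d['cx'])/d['fx'],(v-d['cy'])/d['fy'],1]);return -V[:3,:3].T@V[:3,3],r
def onz(d,u,v,z):
    o,r=ray(d,u,v);return o+r*(z-o[2])/r[2]
def proj(d,p):
    V=np.array(d['view']);c=V[:3,:3]@np.array(p)+V[:3,3];return np.array([d['fx']*c[0]/c[2]+d['cx'],d['fy']*c[1]/c[2]+d['cy']])
E
python3 - <<'E'
from h import *
s=ctrl.get_state();print(s, ctrl.hold_point_z)
ims=[]
for n in('top','scene'):
    d=cam(n,n+'0');f=d['frame'].astype(int)
    V=np.array(d['view']);print(n,-V[:3,:3].T@V[:3,3],d['fx'])
    m=((f[...,0]>120)&(f[...,1]<60)&(f[...,2]<60)).astype('uint8')
    k,_,st,c=cv2.connectedComponentsWithStats(m)
    for i in range(1,k):
        if st[i,4]>15: print(st[i],c[i],onz(d,*c[i],.122))
E
```

```text
{'time': 0.0, 'qpos': array([ 1.15504184e+00,  2.87210427e-01,  1.57815231e+00,  8.50476234e-06,
        1.27861054e+00, -1.49968564e-01]), 'dq': array([ 0.00079451, -0.00050716, -0.00205177, -0.00100616, -0.00125447,
        0.00097308]), 'joint_efforts': array([-1.25900737e-03, -4.05976260e+01, -2.92625999e+01, -1.97887061e-04,
        5.86518217e-03, -1.38714213e-05]), 'eef_pos': array([0.17698455, 0.65071168, 0.2299307 ]), 'tcp_rot': array([ 7.94565371e-01,  6.07177449e-01, -1.04510648e-03,  5.69746334e-04]), 'contact_force': array([ 0.9939744 , -0.2172718 ,  0.99280251]), 'wrist_torque': array([-0.02374756,  0.00752628, -0.00434809]), 'opening': 0.9976209194393737} 0.0187
top [0.35200153 0.0029234  1.24670861] 351.7340826138184
scene [ 0.22927866 -0.75634549  0.56885515] 376.3193212273015
[397  72  18   6  20] [405.8   74.35] [1.78290383 0.77591564 0.122     ]
[395  82  12  15 120] [400.53333333  88.34166667] [1.55451828 0.56357646 0.122     ]
[421  91   4   5  16] [422.5    93.375] [1.58842148 0.46354672 0.122     ]
[380  95   8   8  44] [383.65909091  98.38636364] [1.36935917 0.46015104 0.122     ]
[481  98  15   5  18] [488.27777778 100.11111111] [1.78084814 0.28739    0.122     ]
[404 104 108  50 755] [458.82781457 128.83708609] [1.37020608 0.07906523 0.122     ]
[276 114   4  17  59] [277.52542373 121.25423729] [0.82023928 0.36258891 0.122     ]
[322 160  22   8  36] [331.72222222 163.11111111] [0.80841105 0.0090071  0.122     ]
[331 161  18  11  33] [340.09090909 166.06060606] [ 0.81936868 -0.01476148  0.122     ]
[259 178  10   7  46] [263.97826087 180.80434783] [ 0.59195699 -0.0154341   0.122     ]
```

View pics/top0.png

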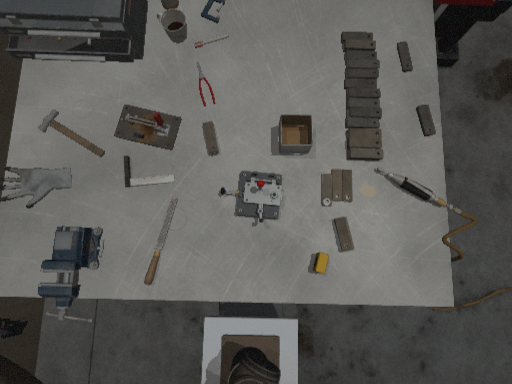

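View pics/scene0.png

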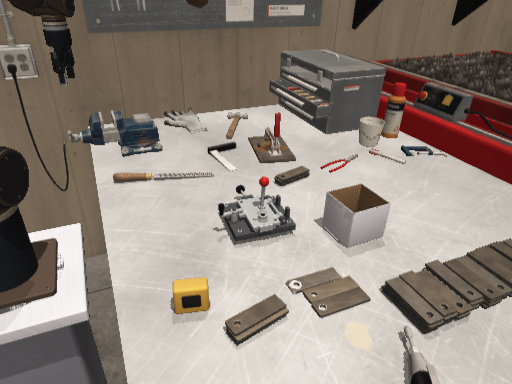

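The top view shows the jig at about (260,195), with the red knob at (262,183), the ejector on the left at (225,191) and the latch at the bottom (257,218). In the scene view the red knob is at (264,181). Next I'll zoom in on both.

Run:
```python
from h import *
a=cv2.imread('pics/top0.png')[160:230,212:292];b=cv2.imread('pics/scene0.png')[170:250,208:303]
a=cv2.resize(a,None,fx=7,fy=7,interpolation=cv2.INTER_CUBIC)[:, :];b=cv2.resize(b,(int(95*490/80),490),interpolation=cv2.INTER_CUBIC)
a=cv2.resize(a,(400,350));b=cv2.resize(b,(400,337))
o=np.zeros((350,800,3),'uint8');o[:,:400]=a;o[:337,400:]=b
cv2.imwrite('pics/crop0.png',np.clip(o*1.6,0,255))
```

```text
[ WARN:0@0.294] global loadsave.cpp:1063 imwrite_ Unsupported depth image for selected encoder is fallbacked to CV_8U.
```

View pics/crop0.png

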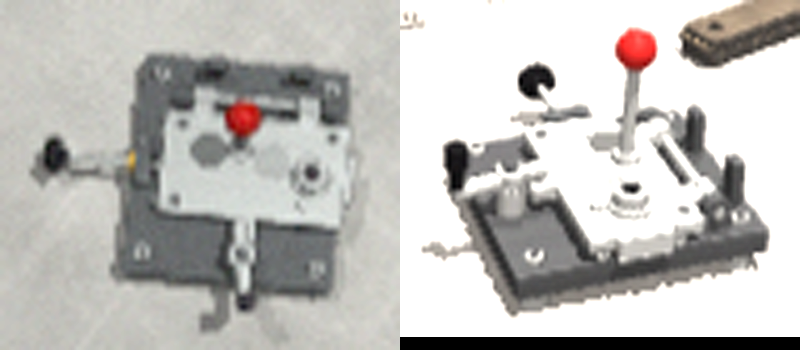

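The crop shows, in top pixels, the red ball at (260.4,183.8), the latch pin at about (261,220) and the ejector knob at about (222,191). In scene pixels they are at (264,181.6), (316→221,206) and (240.5,189).

```bash
cat >> h.py <<'E'
def tri(d1,p1,d2,p2):
    o1,r1=ray(d1,*p1);o2,r2=ray(d2,*p2);t=np.linalg.lstsq(np.c_[r1,-r2],o2-o1,rcond=None)[0]
    a,b=o1+r1*t[0],o2+r2*t[1];return (a+b)/2,np.linalg.norm(a-b)
E
python3 - <<'E'
from h import *
t=cam('top');s=cam('scene')
T=lambda x,y:(212+(x+.5)/5-.5,160+(y+.5)/5-.5); S=lambda x,y:(208+(x-400+.5)/4.21-.5,170+(y+.5)/4.21-.5)
for n,a,b in(('red',(242,119),(636,49)),('pin',(244,300),(456,154)),('ej',(54,155),(537,82))):
    print(n,tri(t,T(*a),s,S(*b)))
print('pin@.08',onz(t,*T(244,300),.08),'ej@.0335',onz(t,*T(42,157),.0335), 'red',onz(t,*T(242,119),.122))
c=np.array([onz(t,*T(*p),.03) for p in((145,55),(350,72),(332,292),(117,277))])[:,:2];print(c)
# local corners (jig): back-left(81,82) back-right(81,-65) front-right(-77,-65) front-left(-77,82)
L=np.array([(81,82),(81,-65),(-77,-65),(-77,82)])/1e3
A=L-L.mean(0);B=c-c.mean(0);th=np.arctan2((A[:,0]*B[:,1]-A[:,1]*B[:,0]).sum(),(A*B).sum())
Rm=np.array([[np.cos(th),-np.sin(th)],[np.sin(th),np.cos(th)]]);o=c.mean(0)-Rm@L.mean(0)
print(np.degrees(th),o,(L@Rm.T+o-c)*1e3)
piv=Rm@[-.06,0]+o;print('piv',piv)
for n,z in(('red',.122),):
    p=onz(t,*T(242,119),z)[:2];print('red in jig',Rm.T@(p-o))
p=onz(t,*T(244,300),.08)[:2];print('pin in jig',Rm.T@(p-o)); p=onz(t,*T(42,157),.0335)[:2];print('ej in jig',Rm.T@(p-o))
print('proj pivot',proj(t,[*piv,.058]),T(240,255))
E
```

```text
red (array([ 0.58806708, -0.01931556,  0.12321836]), np.float64(0.0022273230439240465))
pin (array([ 0.4738556 , -0.02421578,  0.07984467]), np.float64(0.0014171173940892173))
ej (array([0.57733584, 0.10992458, 0.03424698]), np.float64(0.0025484452177987277))
pin@.08 [ 0.47315005 -0.02403209  0.08      ] ej@.0335 [0.57457363 0.11866096 0.0335    ] red [ 0.58724795 -0.01896735  0.122     ]
[[ 0.650924    0.04924875]
 [ 0.64282025 -0.09674131]
 [ 0.4855288  -0.08622495]
 [ 0.49201816  0.06335483]]
-3.6970141010720923 [ 0.56527888 -0.02594402] [[ 0.47370082  1.41368129]
 [-0.90115146  0.70965039]
 [-1.28089904  0.38117687]
 [ 1.70834968 -2.50450856]]
piv [ 0.50540374 -0.0220752 ]
red in jig [0.02147349 0.00837873]
pin in jig [-0.09206039 -0.00403255]
ej in jig [-4.87704592e-05  1.44903384e-01]
proj pivot [259.88325464 210.80144839] (259.6, 210.6)
```

```bash
cat >> h.py <<'E'
TH=np.radians(-3.7);O=np.array([.5653,-.0259]);C,Sn=np.cos(TH),np.sin(TH);RJ=np.array([[C,-Sn],[Sn,C]])
RT=np.array([[-Sn,C,0],[C,Sn,0],[0,0,-1]])  # tool x=jig y, tool y=jig x
def w(x,y,z): return np.array([*(RJ@np.array([x,y])/1e3+O),z/1e3])
def st():
    s=ctrl.get_state();p=s['eef_pos'];print('t',s['time'],'jig mm',np.round(RJ.T@(p[:2]-O)*1e3,1),round(p[2]*1e3,1),'F',np.round(s['contact_force'],1),'open',round(s['opening'],2));return s
def to(P):
    s=ctrl.get_state();Rt=R.from_quat(s['tcp_rot'])
    print('lin',np.round(Rt.inv().apply(P-s['eef_pos']),4),'rot',np.round((Rt.inv()*R.from_matrix(RT)).as_rotvec(degrees=True),2))
E
python3 - <<'E'
from h import *
st();to(np.array([.40,.40,.22]));to(w(-97,34,150));print(w(-97,34,150))
d=cam('top')
for p in((280,117),(312,117),(312,152),(280,152)): print(RJ.T@(onz(d,*p,.1)[:2]-O)*1e3)
E
```

```text
t 0.2 jig mm [-431.1  650.4] 230.4 F [-0.1 -0.1  0.4] open 1.0
lin [-0.1836  0.281   0.0107] rot [ -0.02   0.08 -11.53]
lin [-0.5371  0.4505  0.0811] rot [ -0.02   0.08 -11.53]
[0.47069628 0.01428876 0.15      ]
[265.69844579 -39.92364344]
[ 276.54793676 -150.30644256]
[ 151.02567389 -158.09972573]
[140.64472523 -49.72379042]
```

>>> step_arm --gripper '[1,1,1,1,1,1,1,1,1,1,1,1,1,1,1,1,1,1]' --linear '[[-0.037,0.056,0.002],[-0.073,0.112,0.004],[-0.11,0.168,0.006],[-0.147,0.225,0.008],[-0.184,0.281,0.011],[-0.23,0.305,0.02],[-0.275,0.33,0.03],[-0.32,0.35,0.04],[-0.365,0.37,0.05],[-0.41,0.39,0.06],[-0.45,0.41,0.07],[-0.495,0.43,0.081],[-0.537,0.4505,0.081],[-0.537,0.4505,0.081],[-0.537,0.4505,0.081],[-0.537,0.4505,0.081],[-0.537,0.4505,0.081],[-0.537,0.4505,0.081]]' --delta_rot '[[0,0,-2],[0,0,-4],[0,0,-6],[0,0,-8],[0,0,-10],[0,0,-11.5],[0,0,-11.5],[0,0,-11.5],[0,0,-11.5],[0,0,-11.5],[0,0,-11.5],[0,0,-11.5],[0,0,-11.5],[0,0,-11.5],[0,0,-11.5],[0,0,-11.5],[0,0,-11.5],[0,0,-11.5]]'

```text
time: 2.5
eef_pos: [0.4708, 0.0155, 0.1503]
tcp_rot: [0.729, 0.684, 0.0, 0.0]
contact_force: [0.3, -0.1, -0.6]
opening: 0.003
```

Run:
```python
from h import *
st();to(w(-97,34,66))
```

```text
t 2.5 jig mm [-97.   35.2] 150.3 F [ 0.3 -0.1 -0.6] open 0.0
lin [-0.0012 -0.      0.0843] rot [ 0.   -0.    0.05]
```

>>> step_arm --gripper '[1,1,1,1,1,1,1,1,1,1,1,1,1,1,1,1,1,1]' --linear '[[0,0,0.03],[0,0,0.06],[0,0,0.084],[0,0,0.084],[-0.007,0,0.084],[-0.0144,-0.0006,0.084],[-0.021,-0.002,0.084],[-0.0278,-0.0036,0.084],[-0.034,-0.004,0.084],[-0.0397,-0.0039,0.084],[-0.046,-0.0025,0.084],[-0.0516,-0.0004,0.084],[-0.0555,0.002,0.084],[-0.059,0.0047,0.084],[-0.0622,0.008,0.084],[-0.0652,0.0118,0.084],[-0.0675,0.0155,0.084],[-0.069,0.018,0.084]]' --delta_rot '[[0,0,0],[0,0,0],[0,0,0],[0,0,0],[0,0,0],[0,0,0],[0,0,0],[0,0,0],[0,0,0],[0,0,0],[0,0,0],[0,0,0],[0,0,0],[0,0,0],[0,0,0],[0,0,0],[0,0,0],[0,0,0]]'

```text
time: 4.75
eef_pos: [0.4847, -0.0554, 0.0663]
tcp_rot: [0.73, 0.684, 0.0, 0.0]
contact_force: [-0.8, 0.2, 0.3]
opening: 0.002
```

Run:
```python
from h import *
st()
t=cam('top');s=cam('scene')
a=cv2.resize(t['frame'][160:240,212:292],(390,390),interpolation=2);b=cv2.resize(s['frame'][160:250,208:298],(390,390),interpolation=2)
cv2.imwrite('pics/c1.png',cv2.convertScaleAbs(np.hstack([a,b])[...,::-1],alpha=1.5))
```

```text
t 4.75 jig mm [-78.6 -34.6] 66.3 F [-0.8  0.2  0.3] open 0.0
```

View pics/c1.png

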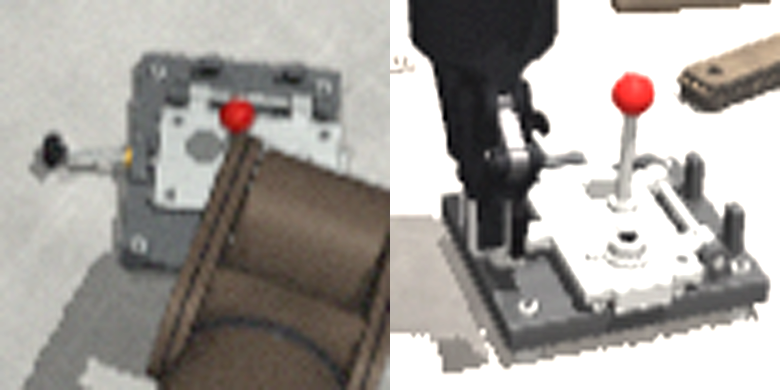

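The gripper hides the latch in both views. I'll nudge it a bit further towards the stop, watching the force, then rise and look.

>>> step_arm --gripper '[1,1,1,1]' --linear '[[0,0.002,0],[0,0.004,0],[0,0.006,0],[0,0.006,0]]' --delta_rot '[[0,0,0],[0,0,0],[0,0,0],[0,0,0]]'

```text
time: 5.35
eef_pos: [0.4887, -0.0556, 0.0661]
tcp_rot: [0.729, 0.684, -0.002, -0.002]
contact_force: [-6.9, -1.7, 4.5]
opening: -0.006
```

>>> step_arm --gripper '[1,1,1,1,1,1,1,1]' --linear '[[0,-0.012,0],[0,-0.014,0],[0,-0.014,-0.05],[0,-0.014,-0.09],[0.022,0.02,-0.09],[0.043,0.054,-0.09],[0.043,0.055,-0.054],[0.043,0.055,-0.054]]' --delta_rot '[[0,0,0],[0,0,0],[0,0,0],[0,0,0],[0,0,0],[0,0,0],[0,0,0],[0,0,0]]'

```text
time: 6.35
eef_pos: [0.5459, -0.0154, 0.1173]
tcp_rot: [0.73, 0.684, -0.002, -0.003]
contact_force: [-0.3, -1.1, -0.7]
opening: -0.002
```

Run:
```python
from h import *
st()
t=cam('top');s=cam('scene')
a=cv2.resize(t['frame'][160:240,212:292],(390,390),interpolation=2);b=cv2.resize(s['frame'][160:250,208:298],(390,390),interpolation=2)
cv2.imwrite('pics/c2.png',cv2.convertScaleAbs(np.hstack([a,b])[...,::-1],alpha=1.5))
import math
# finger path: ball centre about hinge (51.5,42.5)
for th in np.arange(0,1.71,.1):
    f=math.radians(110.56)-th;print(round(th,2),round(51.5+85.4*math.cos(f),1),round(42.5+85.4*math.sin(f),1))
```

```text
t 6.35 jig mm [-20.    9.2] 117.3 F [-0.3 -1.1 -0.7] open -0.0
0.0 21.5 122.5
0.1 29.6 125.1
0.2 38.0 126.8
0.3 46.5 127.8
0.4 55.0 127.8
0.5 63.5 127.1
0.6 71.9 125.4
0.7 80.1 123.0
0.8 88.0 119.7
0.9 95.5 115.7
1.0 102.6 110.9
1.1 109.2 105.5
1.2 115.2 99.4
1.3 120.5 92.8
1.4 125.2 85.6
1.5 129.1 78.1
1.6 132.3 70.1
1.7 134.7 61.9
```

View pics/c2.png

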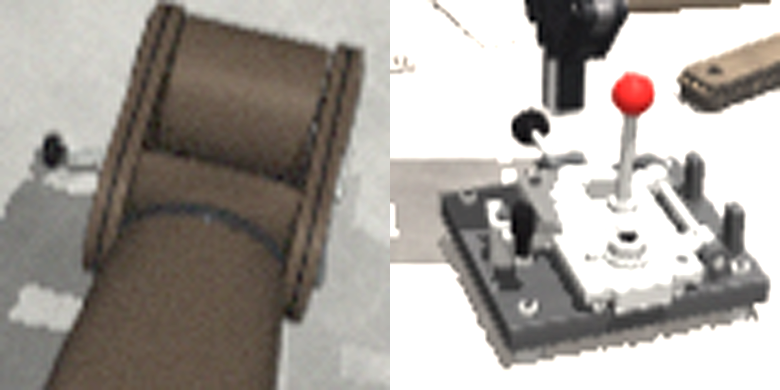

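The latch pin's head now sits at crop pixel (521,215), which is jig -y of the pivot. The hook is off the tongue and the ball is intact. Now I'll start pushing the ball.

>>> step_arm --gripper '[1,1,1,1,1,1]' --linear '[[0,0,0],[0,0,0],[0,0.008,0.001],[0,0.015,0.002],[0,0.024,0],[0,0.032,-0.001]]' --delta_rot '[[0,0,0],[0,0,0],[0,0,0],[0,0,0],[0,0,0],[0,0,0]]'

```text
time: 7.2
eef_pos: [0.5803, -0.0183, 0.1215]
tcp_rot: [0.73, 0.684, -0.0, -0.0]
contact_force: [-1.6, 0.1, 2.6]
opening: -0.002
```

Run:
```python
from h import *
st();s=cam('scene');f=s['frame'].astype(int)
def red(d):
    f=d['frame'].astype(int);m=((f[...,0]>100)&(f[...,1]<60)&(f[...,2]<60)).astype('uint8')
    m[:140]=0;m[:,:230]=0;m[:,330:]=0;m[260:]=0
    k,_,q,c=cv2.connectedComponentsWithStats(m);i=1+np.argmax(q[1:,4]);return c[i],q[i]
c,q=red(s);print(c,q)
for th in np.arange(0,.6,.1):
    a=np.radians(110.56)-th;print(th,proj(s,w(51.5+85.4*np.cos(a),8.4,42.5+85.4*np.sin(a))))
print('pin1.57',proj(s,w(-60,-35,77)),proj(s,w(-60-35*np.cos(1.3),-35*np.sin(1.3),77)))
```

```text
t 7.2 jig mm [14.5  8.6] 121.5 F [-1.6  0.1  2.6] open -0.0
[269.36538462 179.42307692] [266 175   8   9  52]
0.0 [262.87505595 181.59113588]
0.1 [265.96779159 180.19559612]
0.2 [269.12051538 179.08353209]
0.30000000000000004 [272.29669369 178.26626711]
0.4 [275.4598988  177.75118526]
0.5 [278.57437767 177.54170312]
pin1.57 [236.872432   211.66685291] [232.95330059 212.05499309]
```

The leaf is at 0.2 rad and fits the model, and the pin agrees with 1.57. I'll carry on along the arc.

>>> step_arm --gripper '[1,1,1,1,1,1,1,1,1,1,1,1,1,1]' --linear '[[0,0.0085,-0.001],[0,0.0175,-0.001],[0,0.026,-0.001],[0,0.034,-0.001],[0,0.0425,0],[0,0.05,0.002],[0,0.0575,0.005],[0,0.065,0.0085],[0,0.0715,0.0125],[0,0.078,0.017],[0,0.0845,0.022],[0,0.091,0.0265],[0,0.0955,0.034],[0,0.0985,0.041]]' --delta_rot '[[0,0,0],[0,0,0],[0,0,0],[0,0,0],[0,0,0],[0,0,0],[0,0,0],[0,0,0],[0,0,0],[0,0,0],[0,0,0],[0,0,0],[0,0,0],[0,0,0]]'

```text
time: 9.0
eef_pos: [0.6786, -0.0248, 0.0798]
tcp_rot: [0.73, 0.684, 0.0, 0.0]
contact_force: [0.4, -0.3, -0.3]
opening: 0.006
```

Run:
```python
from h import *
st();s=cam('scene')
f=s['frame'].astype(int);m=((f[...,0]>100)&(f[...,1]<60)&(f[...,2]<60)).astype('uint8')
m[:140]=0;m[:,:230]=0;m[:,360:]=0;m[260:]=0
k,_,q,c=cv2.connectedComponentsWithStats(m);print(c[1:],q[1:])
for th in (1.2,1.4,1.6,1.8,1.95):
    a=np.radians(110.56)-th;print(th,proj(s,w(51.5+85.4*np.cos(a),8.4,42.5+85.4*np.sin(a))))
cv2.imwrite('pics/c3.png',cv2.convertScaleAbs(cv2.resize(s['frame'][130:260,200:350],(600,520))[...,::-1],alpha=1.5))
```

```text
t 9.0 jig mm [113.    8.4] 79.8 F [ 0.4 -0.3 -0.3] open 0.01
[[331.19354839 163.19354839]
 [338.875      166.65625   ]
 [302.46341463 192.12195122]] [[321 160  23   9  31]
 [329 161  19  11  32]
 [299 188   8   8  41]]
1.2 [296.37058331 184.14358658]
1.4 [299.43494016 188.19356596]
1.6 [301.37632723 192.89659314]
1.8 [302.15296016 198.05147251]
1.95 [301.97170483 202.0900137 ]
```

View pics/c3.png

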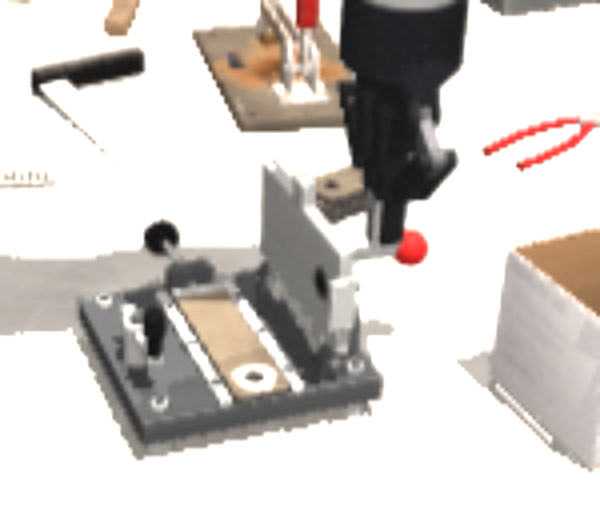

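The leaf is past upright, with the ball at (302,192), about 1.6 rad, and falling open. I'll lift clear and go to the ejector.

>>> step_arm --gripper '[1,1,1,1,1,1,1,1,1,1,1,1,1,1]' --linear '[[0,0,-0.02],[0,0,-0.06],[0,0,-0.1],[0.04,-0.02,-0.1],[0.08,-0.05,-0.1],[0.12,-0.08,-0.1],[0.15,-0.1,-0.1],[0.167,-0.1135,-0.1],[0.167,-0.1135,-0.1],[0.167,-0.1135,-0.06],[0.167,-0.1135,-0.02],[0.167,-0.1135,0.02],[0.167,-0.1135,0.05],[0.167,-0.1135,0.055]]' --delta_rot '[[0,0,0],[0,0,0],[0,0,0],[0,0,0],[0,0,0],[0,0,0],[0,0,0],[0,0,0],[0,0,0],[0,0,0],[0,0,0],[0,0,0],[0,0,0],[0,0,0]]'

```text
time: 10.8
eef_pos: [0.5748, 0.1478, 0.0229]
tcp_rot: [0.73, 0.683, -0.002, -0.001]
contact_force: [-0.3, 0.0, -0.9]
opening: 0.001
```

Run:
```python
from h import *
st();s=cam('scene');t=cam('top')
a=cv2.resize(t['frame'][150:230,200:290],(439,390),interpolation=2);b=cv2.resize(s['frame'][160:260,215:307],(359,390),interpolation=2)
cv2.imwrite('pics/c4.png',cv2.convertScaleAbs(np.hstack([a,b])[...,::-1],alpha=1.5))
```

```text
t 10.8 jig mm [ -1.7 173.9] 22.9 F [-0.3  0.  -0.9] open 0.0
```

View pics/c4.png

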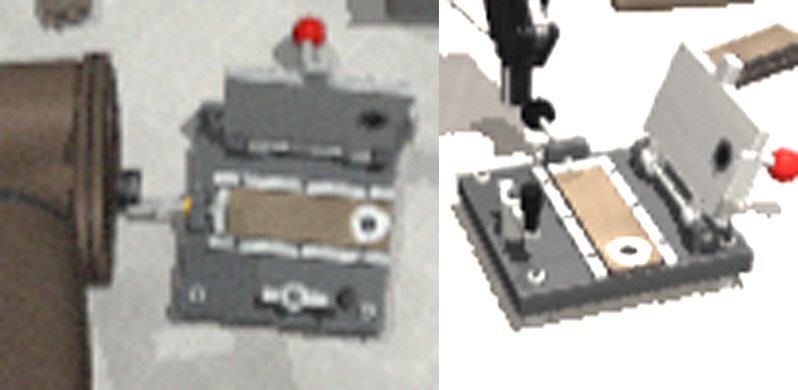

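The leaf lies open, the latch is at 90° in the top crop (bar level, head to the right at (348,298)), and the fingers stand in front of the ejector knob. I'll push slowly.

>>> step_arm --gripper '[1,1,1,1,1,1,1,1,1,1,1,1,1,1,1,1]' --linear '[[-0.006,0,0],[-0.012,0,0],[-0.016,0,0],[-0.02,0,0],[-0.024,0,0],[-0.028,0,0],[-0.032,0,0],[-0.036,0,0],[-0.04,0,0],[-0.044,0,0],[-0.047,0,0],[-0.05,0,0],[-0.053,0,0],[-0.055,0,0],[-0.057,0,0],[-0.057,0,0]]' --delta_rot '[[0,0,0],[0,0,0],[0,0,0],[0,0,0],[0,0,0],[0,0,0],[0,0,0],[0,0,0],[0,0,0],[0,0,0],[0,0,0],[0,0,0],[0,0,0],[0,0,0],[0,0,0],[0,0,0]]'

```text
time: 12.9
eef_pos: [0.5719, 0.0921, 0.0251]
tcp_rot: [0.73, 0.684, -0.0, -0.0]
contact_force: [-0.6, 1.2, 1.2]
opening: 0.003
```

Run:
```python
from h import *
st()
```

```text
t 12.9 jig mm [ -1.  118.2] 25.1 F [-0.6  1.2  1.2] open 0.0
```

Not at the stop yet, so I'll continue in small steps.

>>> step_arm --gripper '[1,1,1,1]' --linear '[[-0.002,0,0],[-0.004,0,0],[-0.005,0,0],[-0.005,0,0]]' --delta_rot '[[0,0,0],[0,0,0],[0,0,0],[0,0,0]]'

```text
time: 13.4
eef_pos: [0.5716, 0.0882, 0.0251]
tcp_rot: [0.73, 0.684, 0.0, -0.001]
contact_force: [0.7, 5.4, -0.3]
opening: -0.0
```

>>> step_arm --gripper '[1,1,1,1]' --linear '[[-0.002,0,0],[-0.003,0,0],[-0.004,0,0],[-0.004,0,0]]' --delta_rot '[[0,0,0],[0,0,0],[0,0,0],[0,0,0]]'

```text
time: 13.9
eef_pos: [0.5716, 0.0879, 0.0253]
tcp_rot: [0.731, 0.683, 0.003, -0.003]
contact_force: [2.2, 17.9, -0.3]
opening: 0.001
```

The pushing force rose to 18 N with almost no movement, so this is the stop. I'll back off, rise and look.

>>> step_arm --gripper '[1,1,1,1,1,1,1,1,1]' --linear '[[0.015,0,0],[0.04,0,0],[0.06,0,0],[0.06,0,-0.05],[0.06,0,-0.1],[0.1,0,-0.15],[0.15,0,-0.17],[0.2,0,-0.17],[0.2,0,-0.17]]' --delta_rot '[[0,0,0],[0,0,0],[0,0,0],[0,0,0],[0,0,0],[0,0,0],[0,0,0],[0,0,0],[0,0,0]]'

```text
time: 15.02
eef_pos: [0.5841, 0.2859, 0.1955]
tcp_rot: [0.728, 0.685, -0.0, 0.0]
contact_force: [-0.5, -1.0, 0.1]
opening: -0.002
```

Run:
```python
from h import *
st();s=cam('scene','scene5');t=cam('top','top5')
a=cv2.resize(t['frame'][155:235,205:295],(439,390),interpolation=2);b=cv2.resize(s['frame'][160:260,215:307],(359,390),interpolation=2)
cv2.imwrite('pics/c5.png',cv2.convertScaleAbs(np.hstack([a,b])[...,::-1],alpha=1.5))
k=439/90
for n,p in(('strip out end',(0,-59-50,36)),('strip in end',(0,-50+59,36)),('pin',(-60,-35,78)),('ej face',(0,100,33.5)),('ball1.95',(136.5,8.4,42.5))):
    q=proj(t,w(*p));r=proj(s,w(*p));print(n,(q-[205,155])*k,(r-[215,160])*3.9+[439,0])
t0=cv2.imread('pics/top0.png').astype(int);d=np.abs(t0-cv2.imread('pics/top5.png')).max(2)
s0=cv2.imread('pics/scene0.png').astype(int);e=np.abs(s0-cv2.imread('pics/scene5.png')).max(2)
for D in(d,e):
    kk,_,q,c=cv2.connectedComponentsWithStats((D>40).astype('uint8'));print([list(x) for x in q[1:] if x[4]>15])
```

```text
t 15.025 jig mm [ -1.4 312.3] 195.5 F [-0.5 -1.   0.1] open -0.0
strip out end [425.64182953 207.1230592 ] [658.07801245 306.70598743]
strip in end [261.78447911 192.13698614] [590.5907841  203.33568168]
pin [319.10999361 273.06611661] [524.30074389 200.12847974]
ej face [135.45917198 181.19426963] [546.92317728 139.5054381 ]
ball1.95 [279.46727064   6.58274927] [777.9083256  162.08762311]
[[np.int32(105), np.int32(140), np.int32(77), np.int32(161), np.int32(8876)], [np.int32(246), np.int32(154), np.int32(39), np.int32(26), np.int32(237)], [np.int32(249), np.int32(180), np.int32(29), np.int32(9), np.int32(118)], [np.int32(244), np.int32(182), np.int32(7), np.int32(11), np.int32(32)], [np.int32(218), np.int32(187), np.int32(13), np.int32(10), np.int32(61)], [np.int32(233), np.int32(189), np.int32(5), np.int32(7), np.int32(23)], [np.int32(258), np.int32(190), np.int32(34), np.int32(18), np.int32(251)], [np.int32(243), np.int32(194), np.int32(14), np.int32(8), np.int32(58)], [np.int32(252), np.int32(218), np.int32(6), np.int32(8), np.int32(30)], [np.int32(177), np.int32(312), np.int32(7
[... 362 characters left out ...]
, np.int32(85), np.int32(2186)], [np.int32(115), np.int32(0), np.int32(128), np.int32(48), np.int32(2036)], [np.int32(206), np.int32(49), np.int32(27), np.int32(67), np.int32(1043)], [np.int32(0), np.int32(146), np.int32(29), np.int32(61), np.int32(1054)], [np.int32(95), np.int32(151), np.int32(123), np.int32(43), np.int32(1755)], [np.int32(233), np.int32(170), np.int32(75), np.int32(81), np.int32(2151)], [np.int32(218), np.int32(203), np.int32(6), np.int32(12), np.int32(48)], [np.int32(223), np.int32(211), np.int32(9), np.int32(6), np.int32(35)], [np.int32(213), np.int32(227), np.int32(13), np.int32(5), np.int32(37)], [np.int32(32), np.int32(242), np.int32(16), np.int32(15), np.int32(156)]]
```

View pics/c5.png

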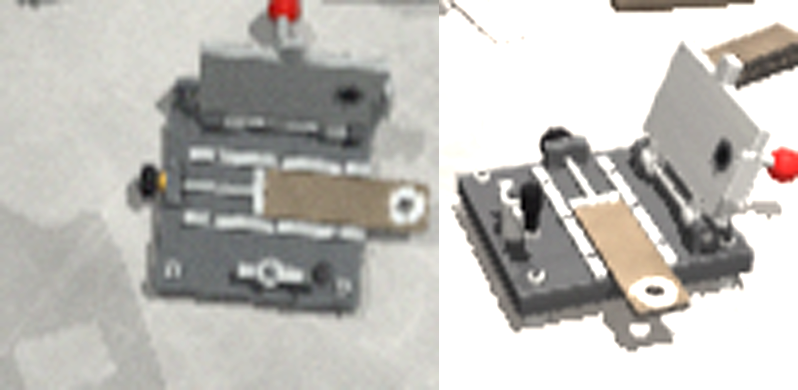

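The strip's ends are at crop x 263 and 428, which puts its centre at jig y ≈ -51 mm. The ejector is in, the leaf lies against its stops, and the latch is at a quarter turn. The robot is clear of everything.

```bash
python3 -c "
from plant import ctrl;print(ctrl.sign_off())"
```

```text
the job is handed in; nothing more can be done
None
```

I swung the latch aside, flipped the leaf open and pushed the ejector fully in. The job was handed in at about 15 s of the 58 s allowed; sign-off gave no verdict.

- **Latch:** it is at its quarter-turn stop. I felt about 7 N there, and the pin shows where it should be for 1.57 rad.
- **Leaf:** it lies open by itself, and the red ball is within a pixel or two of where 1.95 rad would put it.
- **Ejector:** I pushed until the force rose to 18 N with almost no movement, and the knob face shows fully in.
- **Strip:** it lies flat in the nest with its centre about 51 mm to the -y side of the jig's origin (42 to 65 mm was required). The fingers never came near it.

**Not confirmed:** comparing before and after images showed no changes at the bystanders, except around the flat file. The robot and its shadow were over it in the last views, so I could not check it separately. No planned move went near the file.

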